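# Hold back the belt tensioner of a sample shaker

### The job

The sample shaker's platform and worn drive belt are off. Slide the pawl slider fully in towards the toothed sector so that the ratchet is live, then push the tensioner arm back by its upright handle, against its spring, past the third and last click of the ratchet but not onto its rubber end stop. Finish while still holding the arm there, the spring's load on you and not on the pawl, so that a colleague can slip the new belt on; leave the hex key, screw dish, screwdriver and jar where they lie.

Things in the scene. Friction and masses are not known exactly. Their poses are not given: they have to be found in the camera images.
- shaker: Orbital sample shaker without its platform: a fixed white box 280 (x) x 320 (y) x 56 mm with an aluminium deck on top. Origin: centre of its underside, on the bench (z = 0). +x points away from its control panel, +y to the left seen from the panel, z up. Four crank pins, up to 90 mm above the bench, stand near its corners at (+-115, +-138) mm.
- pivot (a point): Top of the tensioner's pivot screw, on its upright axis, 84 mm above the bench; at (-18, 55) mm in the shaker's frame. Its axes turn with the arm and agree with the shaker's at joint value 0.
- handle_top (a point): Centre of the top of the tensioner arm's upright round black handle: 16 mm dia., top 128 mm above the bench, bare down to 74 mm. It stands at the end of the flat steel arm, 120 mm from the pivot axis; a grey idler roller (38 mm dia., top 94 mm above the bench) sits 70 mm from the pivot. At rest the arm points 60 degrees clockwise, seen from above, of the shaker's +x.
- tensioner (a joint): Arm angle, rad: 0 at rest, grows as the handle is pushed clockwise seen from above (towards the panel side), 0.78 at the rubber end stop. It always springs back: 3.3 N at the handle at 0, 10 N at 0.78. With the slider in, the pawl clicks over three teeth at about 0.21, 0.35 and 0.49; after the last it lies free, and takes the load if the arm comes back to about 0.46.
- tab_top (a point): Centre of the top edge of the pawl slider's upright steel thumb tab: 8 mm thick (along shaker x), 28 mm wide (y), free from 66 to 101 mm above the bench, on the panel side of the deck
- pawl_slider (a joint): Travel of the pawl slider along the shaker's +x (towards the pivot): 0 fully drawn back (pawl clear of the teeth), 0.014 m fully in; it starts between 0 and 0.004, moves against about 4 N of friction and stays where it is left
- pawl (a joint): Lift of the small sprung pawl carried by the slider: 0 dropped in, grows to about 0.16 rad as a tooth lifts it
- hex_key: Loose L-shaped dark hex key, 76 x 28 mm, 6 mm thick, lying on the deck's front-left corner; leave it
- parts_dish: Loose steel dish of screws, 64 mm dia., 18 mm high, on the deck's front-right corner; origin under its centre; leave it
- screwdriver: Loose screwdriver on the bench to the right of the shaker; leave it
- jar_a: White sample jar, 52 mm dia., 65 mm high, on the bench to the right; leave it
- big_pulley (a point): Centre of the crank pin's end on the large belt pulley (110 mm dia., top 96 mm above the bench, crank pin up to 114 mm), back left on the deck; do not foul it
- motor_pulley (a point): Top of the motor pulley, 34 mm dia., 94 mm above the bench, back right on the deck
- end_stop (a point): Top of the arm's rubber end stop, 16 mm dia., 76 mm above the bench, at the middle of the deck's panel side

How it is judged:
By the outcome, as a careful person would: the job done as asked, in the order asked, and still so for the second after the job is handed in, while the arm keeps its last pose, push and grip.
It also fails if it takes over 42 s, if anything falls off the work surface, if the arm or the gripper's body presses on something with over 40 N, if the wrist force passes 120 N, or if a joint passes its speed limit or range.

### The arm

A 6-joint arm with a two-finger parallel gripper is mounted at the origin on the work surface. World frame = base frame: x ahead of the robot, y to its left, z up, the work surface at z = 0. Lengths are in m, angles in degrees, forces in N, time in s.
With the tool pointing down it reaches from about 0.4 to 0.825 m from the base axis. Payload 7 kg.
Tool frame: the origin (TCP) lies midway between the tips of the shut fingers; the grasp point (between the pads) lies 19 mm behind it; z points along the fingers, y is the direction in which the jaws open and shut (so a half turn about z gives the same grasp; the last joint's range is limited). The gripper opens to 88 mm and grips with 3 to 60 N. Pads are 19 mm wide; open, the fingers measure 130 mm over their backs; the gripper's body (78 mm by 193 mm) begins 47 mm behind the grasp point.
Start: joints at [84.689, 20.546, 0.682, 0, -70.136, -16.507], TCP at [0.251, 0.627, 0.227] pointing down, gripper open.
Joint ranges: [-176.03, 176.03], [-82.01, 121.73], [-58.28, 71.71], [-173.87, 95.51], [-174.79, -0.11], [-173.66, 173.66]. Speed limits (degrees/s): [136.94, 136.94, 172.46, 180, 180, 180].

### API

Orientations are given as [roll, pitch, yaw] about the fixed x, y, z axes, in that order (R = Rz(yaw) Ry(pitch) Rx(roll)).
In Python, from plant import sensors, viewer, r gives the robot as it stands. The module is installed in compiled form; this text tells all that it offers.
- The arm moves only by the shell command python3 -m handwheel 'ROWS' [OPENING] [FORCE]. ROWS is JSON, one flat list of numbers, 6 for each row, row after row: the shift along the world's x, y, z in cm, then the turn, a rotation vector about the world's x, y, z in rad. In form: [tx, ty, tz, wx, wy, wz, tx, ty, tz, wx, wy, wz, ...]. A call has 1 to 8 rows; each row is the pose to reach, as a shift and turn from the pose measured when the call began; what a row does not reach only later rows make up. A row lasts 1/10 s, in which the tool goes at most 50 mm and 8.59 degrees, less where a joint would pass 70% of its speed; a pose out of reach is approached as far as the arm can. A call with a gripper value outside its range is refused whole. OPENING is the closure in counts, from 0 (fully open) to 255 (shut), set as the call begins (- or left out, the last holds). The fingers move at their own pace and stop on an object; FORCE is the grip in N (left out, the last holds). Time passes only in rows, so rows that repeat a pose let the fingers close. It gives the time, the measured TCP pose, the force and the opening at its end, in the units of the state.
- sensors.get_state(): the state, without advancing time (a new reading comes with each control period).
- viewer.capture(name): name is "side" or "top"; returns a dict with "img" (420x560x3 uint8, red, green, blue), "camera_matrix" (3x3 intrinsics, pixels), "camera_from_world" (4x4, takes a point from world to camera coordinates). Camera axes: x right, y down, z forward; pixel columns grow to the right and rows downward; lengths in m; the calibration is good to about 2 mm. A picture is of the moment at which its call begins. There is no depth.
- r.close_job(): hands the job in, once; it reports no verdict.
The state is a dict: "time_s": time; "joints": joint angles; "qd": joint speeds; "joint_torque": joint torques, N m; "tcp_pos": TCP position; "eef_rot": TCP orientation; "contact_force": force on the tool from outside, world axes, zero at the start; "moment": the same for the moment, N m; "gripper_width": finger opening in m.
Only numpy, scipy, OpenCV 4.12 (cv2) and the standard library are available. Lean on these libraries where they do the work, as an engineer would, in place of code of your own. Each camera call takes 0.05 s, during which the arm holds its last target.

## Working session

There is one attempt and no reset: what is moved stays moved. The work goes in short steps, Python scripts to look and compute and a shell command to move; the robot and the scene stay as the last step left them, time stands still between calls to the robot, and variables do not carry over. Pictures are saved under pics/ and viewed, and the job is handed in when it is done.

```bash
mkdir -p pics; ls; python3 - <<'E'
from plant import sensors, viewer
import cv2
print(sensors.get_state())
for n in("top","side"):
    d=viewer.capture(n); cv2.imwrite(f"pics/{n}0.png",d["img"][:,:,::-1]); print(d["camera_matrix"],d["camera_from_world"])
E
```

```text
pics
{'time_s': 0.0, 'joints': array([ 8.46893715e+01,  2.05916154e+01,  6.34193700e-01, -2.27546752e-02,
       -7.01355330e+01, -1.65079688e+01]), 'qd': array([-0.05336922,  0.03602413, -0.04950417, -0.07070664,  0.02830533,
        0.07596192]), 'joint_torque': array([ 5.12811657e-04, -5.82718241e+01,  2.93053436e+01,  6.99672773e+00,
        6.93808499e-03, -1.57439986e-04]), 'tcp_pos': array([0.25069211, 0.62619044, 0.22561556]), 'eef_rot': array([ 1.79904798e+02, -5.90678904e-03, -2.18263417e+01]), 'contact_force': array([-0.06957447, -0.98833562, -0.38126923]), 'moment': array([ 0.04079385, -0.00141017, -0.00432912]), 'gripper_width': 0.08776318522583577}
[[398.64830927   0.         279.43895084]
 [  0.         398.64830927 217.99743347]
 [  0.           0.           1.        ]] [[ 0.0183047  -0.99960814  0.02117806 -0.11989527]
 [-0.99194521 -0.02081153 -0.1249463   0.58425405]
 [ 0.12533809 -0.01872038 -0.99193745  0.85482906]
 [ 0.          0.          0.          1.        ]]
[[399.29742595   0.         286.5259574 ]
 [  0.         399.29742595 208.15221067]
 [  0.           0.           1.        ]] [[-0.9975833  -0.06756166 -0.01621683  0.57195831]
 [-0.0293957   0.62188077 -0.78256003  0.1488887 ]
 [ 0.06295599 -0.78019211 -0.6223639   0.79959697]
 [ 0.          0.          0.          1.        ]]
```

View pics/top0.png

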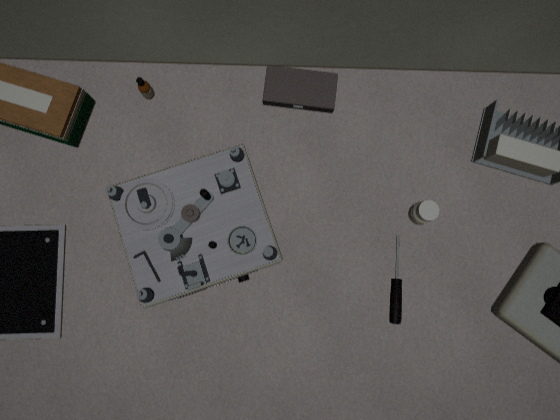

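View pics/side0.png

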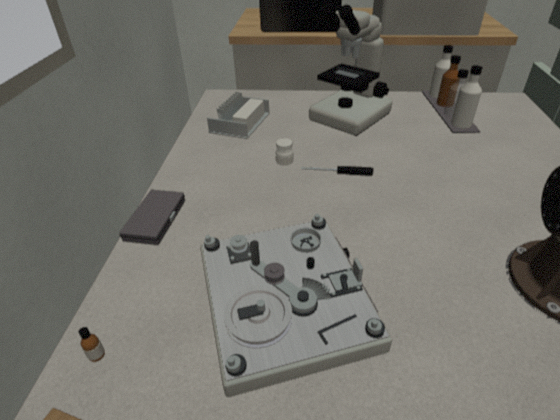

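```bash
cat > h.py <<'E'
import numpy as np, cv2
from plant import sensors, viewer
def cap(n):
    d=viewer.capture(n); return d["img"][:,:,::-1].copy(),np.array(d["camera_matrix"]),np.array(d["camera_from_world"])
def ray(K,T,uv,z):
    R,t=T[:3,:3],T[:3,3]; c=-R.T@t; d=R.T@np.linalg.inv(K)@np.array([uv[0],uv[1],1.]); return c+d*(z-c[2])/d[2]
def proj(K,T,p):
    q=K@(T[:3,:3]@np.asarray(p)+T[:3,3]); return q[:2]/q[2]
def crop(im,x0,y0,w,h,s,name):
    c=cv2.resize(im[y0:y0+h,x0:x0+w],None,fx=s,fy=s,interpolation=cv2.INTER_CUBIC)
    c=np.clip(255*(c/255.)**0.6,0,255).astype(np.uint8); cv2.imwrite("pics/"+name,c)
E
python3 - <<'E'
from h import *
im,K,T=cap("top"); crop(im,95,135,200,150+30,4-0.7,"topc0.png") if 0 else crop(im,100,135,195,175,4,"topc0.png") if 0 else crop(im,100,138,195,145+30,3.4,"topc0.png")
im,K,T=cap("side"); crop(im,195,200,200,180,3.3,"sidec0.png")
E
```

```text
(no output)
```

View pics/topc0.png

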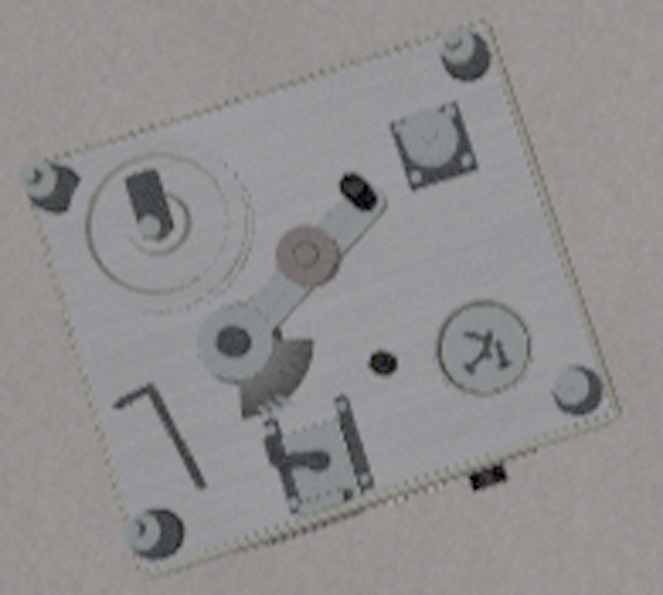

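View pics/sidec0.png

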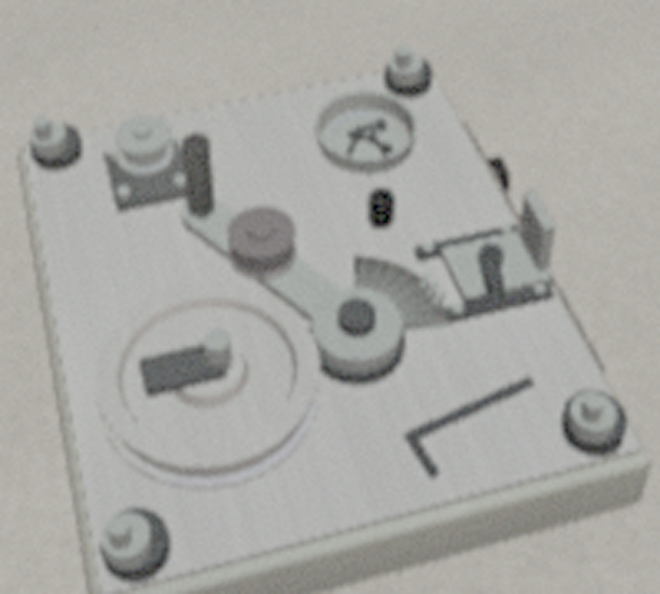

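```bash
cat >> h.py <<'E'
def rigid(S,W):
    S=np.array(S);W=np.array(W);a=S-S.mean(0);b=W-W.mean(0)
    th=np.arctan2((a[:,0]*b[:,1]-a[:,1]*b[:,0]).sum(),(a*b).sum()); R=np.array([[np.cos(th),-np.sin(th)],[np.sin(th),np.cos(th)]])
    t=W.mean(0)-R@S.mean(0); return th,R,t,W-(S@R.T+t)
E
python3 - <<'E'
from h import *
M=np.array([[115,138],[115,-138],[-115,138],[-115,-138],[-18,55]])/1000
z=[.09]*4+[.084]
t_=np.array([[37,180],[457,38],[143,526],[574,385],[234,341]])/3.4+[100,138]
s_=np.array([[132,526],[50,128],[594,405],[405,58],[357,316]])/3.3+[195,200]
# sides: side view: bottom-left pin=big pulley side back-left
A=[]
for n,p in(("top",t_),("side",s_)):
    im,K,T=cap(n); print(n,"cam",-T[:3,:3].T@T[:3,3])
    W=[ray(K,T,u,zz)[:2] for u,zz in zip(p,z)]; A.append(W)
    th,R,t,res=rigid(M,W); print(np.degrees(th),t,(res*1000).round(1).tolist())
W=np.mean(A,0);th,R,t,res=rigid(M,W);print("mean",np.degrees(th),t,(res*1000).round(1).tolist())
np.savez("pose.npz",th=th,R=R,t=t)
piv=R@M[4]+t
print("pivot",piv)
a=np.radians(-60);h=piv+R@(0.12*np.array([np.cos(a),np.sin(a)]));print("handle pred",h)
for n in("top","side"):
    im,K,T=cap(n); o,s=(np.array([100,138]),3.4) if n=="top" else (np.array([195,200]),3.3)
    print(n,(proj(K,T,[*h,.128])-o)*s,(proj(K,T,[*h,.074])-o)*s, proj(K,T,[*h,.128]))
E
```

```text
top cam [ 0.47460001 -0.09168634  0.92347649]
20.122486051179195 [0.57106387 0.08062142] [[-1.7, -1.0], [0.4, 1.5], [4.5, -0.0], [-0.9, 2.0], [-2.3, -2.4]]
side cam [0.52461333 0.56989068 0.62342998]
19.95242223470786 [0.57079166 0.09219743] [[-2.1, -3.1], [-3.9, 3.1], [4.6, 0.4], [1.8, 6.3], [-0.4, -6.7]]
mean 20.038224229340422 [0.57092789 0.08640951] [[-1.9, -2.1], [-1.7, 2.3], [4.5, 0.2], [0.4, 4.1], [-1.4, -4.6]]
pivot [0.53517195 0.1319124 ]
handle pred [0.62714873 0.05483923]
top [339.96333085 179.47441294] [355.00318113 195.88954942] [199.98921496 190.78659204]
side [192.71385901 145.29526316] [199.14907424 214.21189738] [253.39813909 244.02886762]
```

```bash
python3 - <<'E'
from h import *
for n,pts in(("top",[(108,180),(233,143),(136,285),(263,240),(160,228),(195,180)]),("side",[(226,350),(198,228),(362,310),(308,205),(290,285),(240,230)])):
    im,K,T=cap(n)
    tiles=[cv2.resize(im[y:y+26,x:x+26],(260,260),interpolation=cv2.INTER_NEAREST) for x,y in pts]
    o=np.vstack([np.hstack(tiles[:3]),np.hstack(tiles[3:])]);o=np.clip(255*(o/255.)**.6,0,255).astype(np.uint8)
    for i in range(0,780,50): cv2.line(o,(i,0),(i,4),(0,0,255),1)
    cv2.imwrite(f"pics/tiles_{n}.png",o)
E
```

```text
(no output)
```

View pics/tiles_top.png

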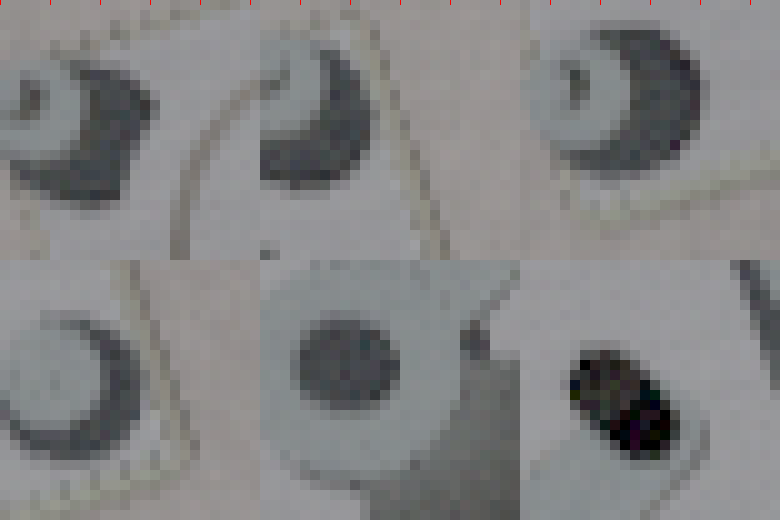

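View pics/tiles_side.png

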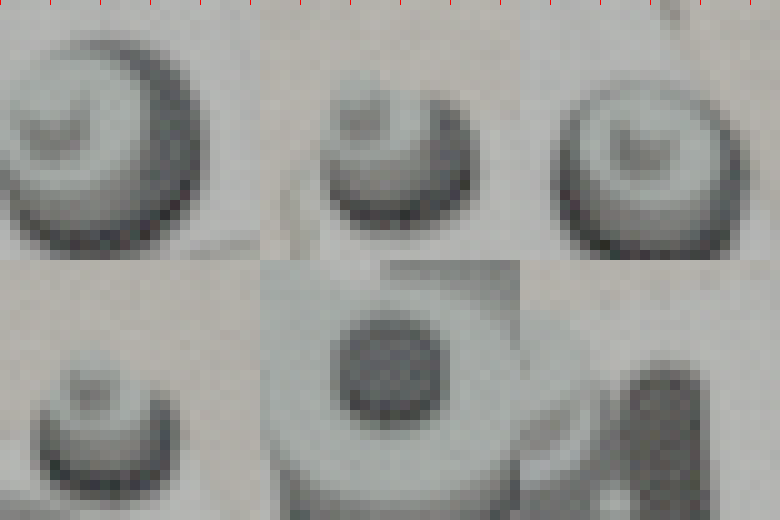

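```bash
python3 - <<'E'
from h import *
from scipy.optimize import least_squares
M=np.array([[115,138],[115,-138],[-115,138],[-115,-138],[-18,55]])/1000
a=np.radians(-60);M=np.vstack([M,M[4]+.12*np.array([np.cos(a),np.sin(a)])])
t_=np.array([[111.5,190.5],[235.5,151],[142,294],[268.2,251],[168.7,238.3],[203.7,192.3]])-.5
s_=np.array([[233.5,362],[209.8,241],[374.8,324.5],[318,219.5],[303,296.2],[254.5,242.8]])-.5
C=[cap("top")[1:],cap("side")[1:]]
def f(p):
    x,y,th,zb=p;c,s=np.cos(th),np.sin(th);r=[]
    for (K,T),P in zip(C,(t_,s_)):
        for m,u,z in zip(M,P,[zb]*4+[.084,.128]):
            r.append(proj(K,T,[x+c*m[0]-s*m[1],y+s*m[0]+c*m[1],z])-u)
    return np.concatenate(r)
q=least_squares(f,[.57,.08,.35,.08]);print(q.x,np.degrees(q.x[2]),q.fun.reshape(2,-1,2).round(1).tolist())
x,y,th,_=q.x;R=np.array([[np.cos(th),-np.sin(th)],[np.sin(th),np.cos(th)]]);np.savez("pose.npz",th=th,R=R,t=q.x[:2])
for i in(4,5):print(R@M[i]+q.x[:2])
# tri
def tri(u,v):
    A=C[0][0]@C[0][1][:3];B=C[1][0]@C[1][1][:3];X=cv2.triangulatePoints(A,B,np.float64(u),np.float64(v));return (X[:3]/X[3]).ravel()
for u,v in zip(t_,s_):print(tri(u,v))
E
python3 - <<'E'
from h import *
o=[]
im,K,T=cap("top");o.append(cv2.resize(im[250:294,170:214],(400,400),interpolation=cv2.INTER_CUBIC))
im,K,T=cap("side");o.append(cv2.resize(im[250:294,325:369],(400,400),interpolation=cv2.INTER_CUBIC))
o=np.hstack(o);cv2.imwrite("pics/tab.png",np.clip(255*(o/255.)**.6,0,255).astype(np.uint8))
E
```

```text
[0.57227472 0.08361481 0.34356527 0.07513354] 19.684840149383987 [[[1.1, 0.3], [-0.1, 0.6], [0.8, 0.0], [0.5, 0.6], [-2.0, -1.4], [-1.6, -1.5]], [[0.7, -0.3], [0.8, -0.6], [0.7, 0.0], [0.6, -0.4], [-0.5, -0.8], [-1.0, 0.5]]]
[0.53680011 0.12933736]
[0.62829977 0.05169838]
[0.6345174  0.25397301 0.07696046]
[ 0.72894363 -0.00762922  0.07342063]
[0.41824986 0.17584979 0.07660413]
[ 0.51171794 -0.08404976  0.07471271]
[0.5351652  0.12645079 0.07837053]
[0.62628094 0.04862232 0.12625923]
```

View pics/tab.png

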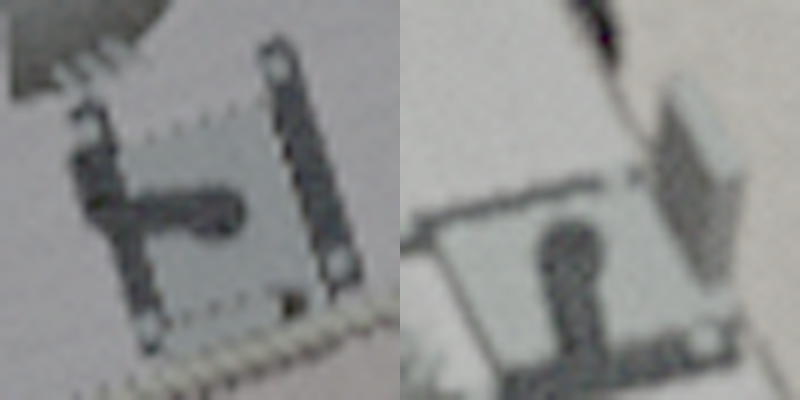

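```bash
python3 - <<'E'
from h import *
P=np.load("pose.npz");R,t=P["R"],P["t"]
im,K,T=cap("side");im2,K2,T2=cap("top")
u=np.array([303,128])/9.09+[325,250]-.5
p=ray(K,T,u,.101);print("tab",p,"shaker",R.T@(p[:2]-t))
for dx,dy in((-4,-14),(-4,14),(4,14),(4,-14)):
    w=p[:2]+R@np.array([dx,dy])/1000
    for z in(.101,.066):
        print(dx,dy,z,((proj(K,T,[*w,z])-[324.5,249.5])*9.09).round()+[400,0],((proj(K2,T2,[*w,z])-[169.5,249.5])*9.09).round())
E
```

```text
tab [0.4397059  0.06736615 0.101     ] shaker [-0.13029476  0.02935622]
-4 -14 0.101 [693.  75.] [271. 311.]
-4 -14 0.066 [677. 195.] [298. 306.]
-4 14 0.101 [752. 174.] [151. 352.]
-4 14 0.066 [734. 295.] [183. 345.]
4 14 0.101 [713. 183.] [140. 318.]
4 14 0.066 [696. 304.] [172. 312.]
4 -14 0.101 [656.  83.] [261. 277.]
4 -14 0.066 [641. 203.] [288. 273.]
```

```bash
python3 -m handwheel '[1,-4,0,0,0,0.045, 3,-9,0,0,0,0.09, 4.5,-14,0,0,0,0.135, 6,-18.5,0,0,0,0.18, 7.5,-23,0,0,0,0.225, 9,-27.5,0,0,0,0.27, 10.5,-32,0,0,0,0.32, 12,-36.5,0,0,0,0.36]' 255 20
python3 -c "
from h import *
print(sensors.get_state())"
```

```text
time_s: 1.6
tcp_pos: [0.3711, 0.2598, 0.227]
eef_rot: [-179.9, -0.0, -1.0]
contact_force: [2.0, -0.7, 0.9]
gripper_width: 0.0295
{'time_s': 1.6, 'joints': array([ 6.00514766e+01, -1.00150777e+00, -2.59142053e+01,  5.59106494e-03,
       -6.50233376e+01,  2.88979148e+01]), 'qd': array([-4.70478975e+01, -1.61571603e+01, -1.60261561e+01,  2.15057439e-01,
        5.85349103e-02,  6.90175865e+01]), 'joint_torque': array([  6.25962719, -26.15873694,  28.31993222,   6.38838887,
        -0.03132593,  -2.0094578 ]), 'tcp_pos': array([0.37108789, 0.25981375, 0.22699892]), 'eef_rot': array([-1.79946451e+02, -3.53503783e-02, -1.04826718e+00]), 'contact_force': array([ 1.98887718, -0.65134443,  0.90033627]), 'moment': array([ 0.03506053, -0.13984003,  0.04659571]), 'gripper_width': 0.02948749156354765}
```

```bash
python3 -m handwheel '[1,-4,0,0,0,0.08, 2,-8,0,0,0,0.16, 3,-12,0,0,0,0.24, 4,-16,0,0,0,0.32, 4.8,-20,0,0,0,0.36, 4.8,-20,-4,0,0,0.36, 4.8,-20,-8,0,0,0.36, 4.8,-20,-8,0,0,0.36]'
python3 - <<'E'
from h import *
im,K,T=cap("top");crop(im,100,138,195,175,3.4,"topc1.png")
im,K,T=cap("side"); crop(im,245,180,200,180,3.3,"sidec1.png")
print(sensors.get_state()["tcp_pos"],sensors.get_state()["contact_force"])
E
```

```text
time_s: 2.4
tcp_pos: [0.4161, 0.0577, 0.1434]
eef_rot: [-180.0, 0.4, 19.5]
contact_force: [-0.3, 0.2, 0.2]
gripper_width: 0.0008
[0.4193549  0.05970646 0.14776078] [ 0.1698057  -0.69170242 -0.04253324]
```

View pics/sidec1.png

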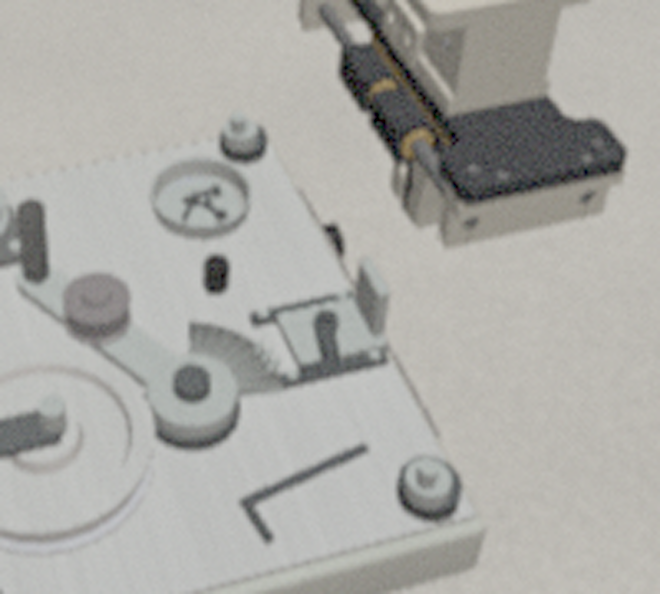

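View pics/topc1.png

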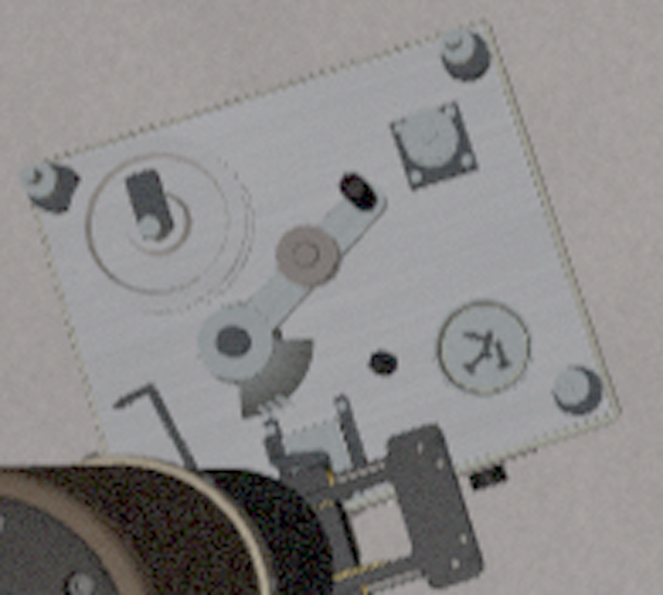

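```bash
python3 - <<'E'
from h import *
im,K,T=cap("side");p=sensors.get_state()["tcp_pos"];print(p)
P=np.load("pose.npz");R=P["R"]
def d(q,c): cv2.circle(im,tuple(np.int32(proj(K,T,q).round())),1,c,-1)
d(p,(0,0,255));d(p+[0,0,.066],(0,255,0))
for dy in(-.021,.021):
  for dx in (-.0095,.0095): d(p+[*(R@[dx,dy]),0],(255,0,0))
crop(im,245,180,200,180,3.3,"sidec2.png")
E
```

```text
[0.42012731 0.06036316 0.14864668]
```

View pics/sidec2.png

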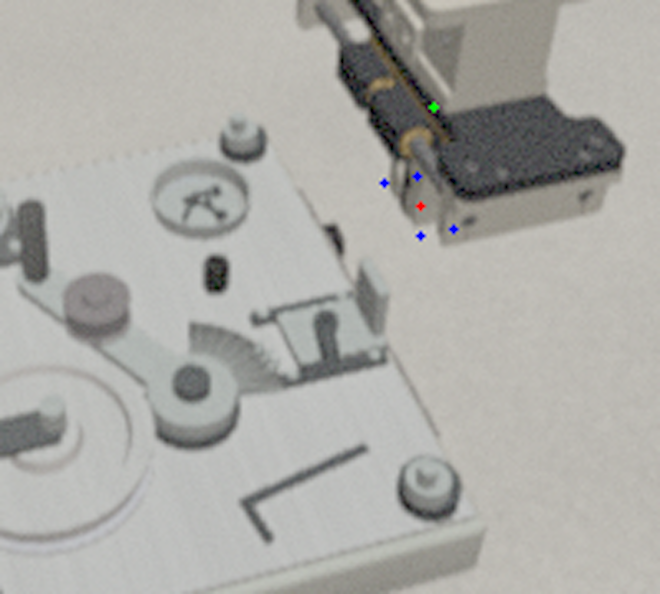

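```bash
python3 -m handwheel '[0,0,-3.5,0,0,0, 0,0,-6.9,0,0,0, 0,0,-6.9,0,0,0, 0,0,-6.9,0,0,0]'
python3 - <<'E'
from h import *
im,K,T=cap("side");s=sensors.get_state();p=s["tcp_pos"];print(p,s["contact_force"])
crop(im,245,180,200,180,3.3,"sidec3.png")
E
```

```text
time_s: 2.95
tcp_pos: [0.4212, 0.0611, 0.0813]
eef_rot: [-180.0, -0.2, 19.7]
contact_force: [0.1, 0.3, 0.0]
gripper_width: 0.0005
[0.421648   0.06139453 0.08179438] [-0.78213807 -0.55395448  0.14536588]
```

View pics/sidec3.png

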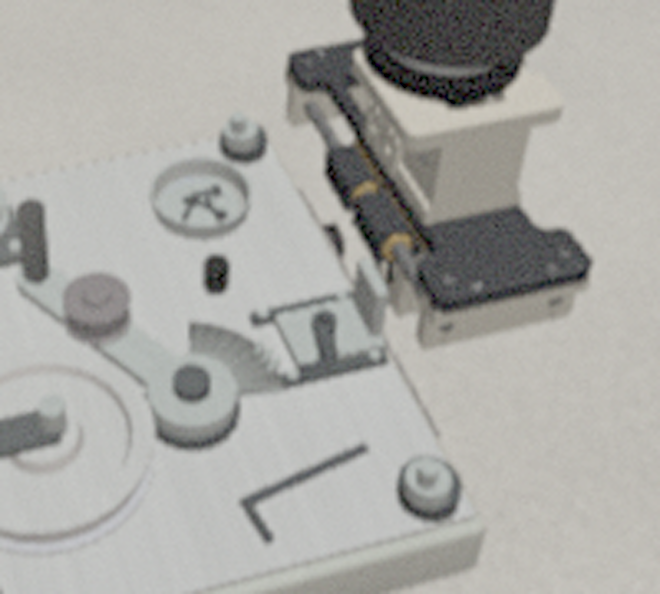

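```bash
python3 -m handwheel '[0.19,0.07,0,0,0,0, 0.38,0.13,0,0,0,0, 0.56,0.2,0,0,0,0, 0.75,0.27,0,0,0,0, 0.75,0.27,0,0,0,0]'; python3 -m handwheel '[0.14,0.05,0,0,0,0, 0.28,0.1,0,0,0,0, 0.42,0.15,0,0,0,0, 0.57,0.2,0,0,0,0, 0.57,0.2,0,0,0,0]'
```

```text
time_s: 3.5
tcp_pos: [0.4294, 0.0641, 0.082]
eef_rot: [-180.0, -0.3, 19.7]
contact_force: [-2.8, -0.8, 1.7]
gripper_width: 0.0006
time_s: 4.0
tcp_pos: [0.4353, 0.0662, 0.0819]
eef_rot: [-180.0, -0.3, 19.7]
contact_force: [-3.7, -0.2, 2.3]
gripper_width: 0.0003
```

```bash
python3 -m handwheel '[0.1,0.03,0,0,0,0, 0.19,0.07,0,0,0,0, 0.28,0.1,0,0,0,0, 0.28,0.1,0,0,0,0]'; python3 -m handwheel '[0.1,0.03,0,0,0,0, 0.19,0.07,0,0,0,0, 0.28,0.1,0,0,0,0, 0.28,0.1,0,0,0,0]'
```

```text
time_s: 4.4
tcp_pos: [0.4355, 0.0659, 0.0812]
eef_rot: [-180.0, 0.0, 19.7]
contact_force: [-11.7, -2.1, 7.2]
gripper_width: 0.0003
time_s: 4.8
tcp_pos: [0.4356, 0.0655, 0.0805]
eef_rot: [180.0, 0.3, 19.6]
contact_force: [-12.6, -1.7, 7.8]
gripper_width: 0.0004
```

```bash
python3 -m handwheel '[0.28,0.1,0,0,0,0, 0.4,0.14,0,0,0,0, 0.4,0.14,0,0,0,0]'; python3 - <<'E'
from h import *
im,K,T=cap("side");s=sensors.get_state();p=s["tcp_pos"];print(p,s["contact_force"])
crop(im,245,180,200,180,3.3,"sidec4.png")
E
```

```text
time_s: 5.1
tcp_pos: [0.4357, 0.0649, 0.0795]
eef_rot: [179.9, 0.8, 19.5]
contact_force: [-16.7, -2.2, 9.6]
gripper_width: 0.0006
[0.43576056 0.06487326 0.07945655] [-16.26319091  -1.6483104   10.25102302]
```

View pics/sidec4.png

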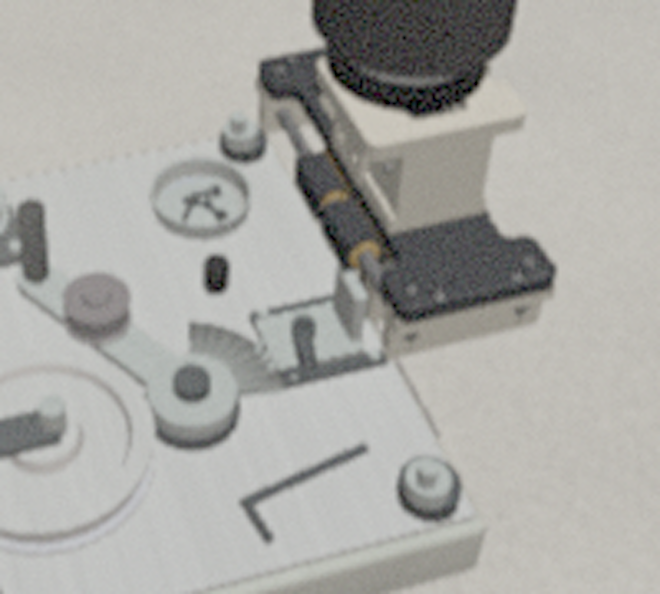

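```bash
python3 -m handwheel '[-0.8,-0.3,0,0,0,0, -1.6,-0.6,0,0,0,0, -1.6,-0.6,4,0,0,0, -1.6,-0.6,8,0,0,0, -1.6,-0.6,11,0,0,0, -1.6,-0.6,11,0,0,0]'
python3 - <<'E'
from h import *
im,K,T=cap("side");s=sensors.get_state();print(s["tcp_pos"],s["eef_rot"],s["contact_force"])
crop(im,245,180,200,180,3.3,"sidec5.png")
E
```

```text
time_s: 5.75
tcp_pos: [0.4227, 0.0603, 0.1941]
eef_rot: [-180.0, 0.2, 19.6]
contact_force: [0.9, 0.6, -0.7]
gripper_width: 0.0003
[0.42138708 0.05989763 0.19177196] [-179.9844433     0.37594849   19.55885819] [-0.30335282  0.55027119 -0.2908323 ]
```

View pics/sidec5.png

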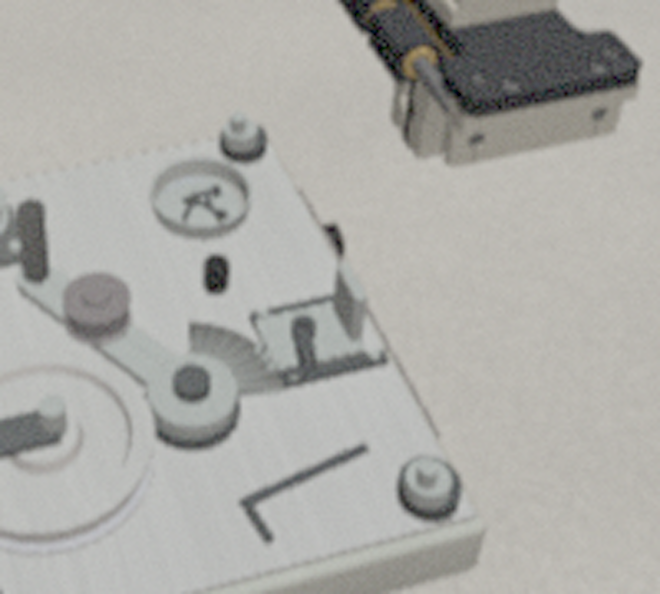

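```bash
python3 -m handwheel '[3,-0.2,0,0,0,-0.14, 6,-0.3,0,0,0,-0.28, 9,-0.5,0,0,0,-0.42, 12,-0.6,0,0,0,-0.56, 15,-0.8,0,0,0,-0.7, 18,-0.9,0,0,0,-0.84, 20.5,-1.1,0,0,0,-0.98, 20.5,-1.1,0,0,0,-1.05]' 115 20
python3 -m handwheel '[0,0,0,0,0,0, 0,0,0,0,0,0]'
python3 - <<'E'
from h import *
P=np.load("pose.npz");s=sensors.get_state();print(s["tcp_pos"],s["eef_rot"],s["gripper_width"])
im,K,T=cap("side");crop(im,165,120,200,180,3.3,"sidec6.png")
im,K,T=cap("top");crop(im,100,138,195,175,3.4,"topc6.png")
E
```

```text
time_s: 6.6
tcp_pos: [0.6286, 0.0486, 0.1893]
eef_rot: [179.9, 0.4, -41.0]
contact_force: [-0.8, -0.4, -0.8]
gripper_width: 0.0477
time_s: 6.8
tcp_pos: [0.6282, 0.0485, 0.1878]
eef_rot: [179.8, 0.4, -40.9]
contact_force: [-0.9, 0.1, 0.1]
gripper_width: 0.0483
[0.6282015  0.04851891 0.18784742] [179.84859597   0.44310154 -40.85154024] 0.04830024971045602
```

View pics/sidec6.png

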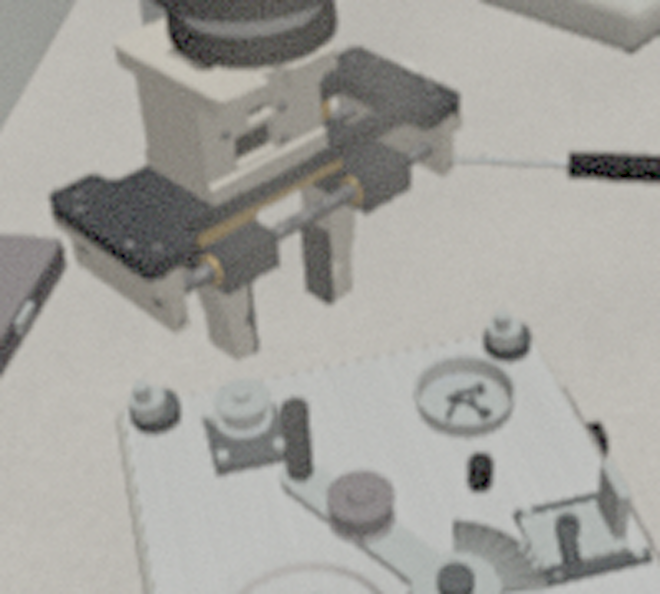

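View pics/topc6.png

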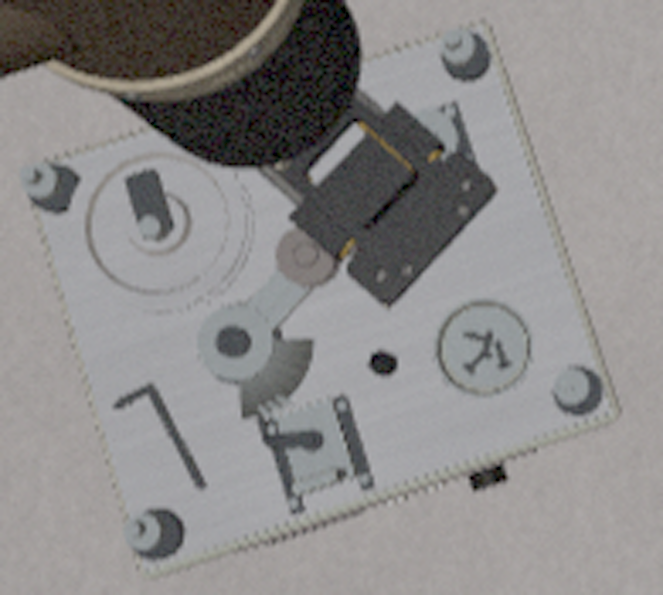

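```bash
python3 -m handwheel '[-0.1,0.05,-3,0,0,0, -0.1,0.05,-6,0,0,0, -0.1,0.05,-8.9,0,0,0, -0.1,0.05,-8.9,0,0,0, -0.1,0.05,-8.9,0,0,0]'
python3 - <<'E'
from h import *
s=sensors.get_state();print(s["tcp_pos"],s["contact_force"])
im,K,T=cap("side");crop(im,165,140,200,180,3.3,"sidec7.png")
E
```

```text
time_s: 7.4
tcp_pos: [0.6273, 0.0492, 0.1006]
eef_rot: [179.9, 0.4, -40.8]
contact_force: [0.5, 0.3, 0.7]
gripper_width: 0.0479
[0.62726173 0.04916853 0.10057482] [0.51722966 0.33134938 0.74020884]
```

View pics/sidec7.png

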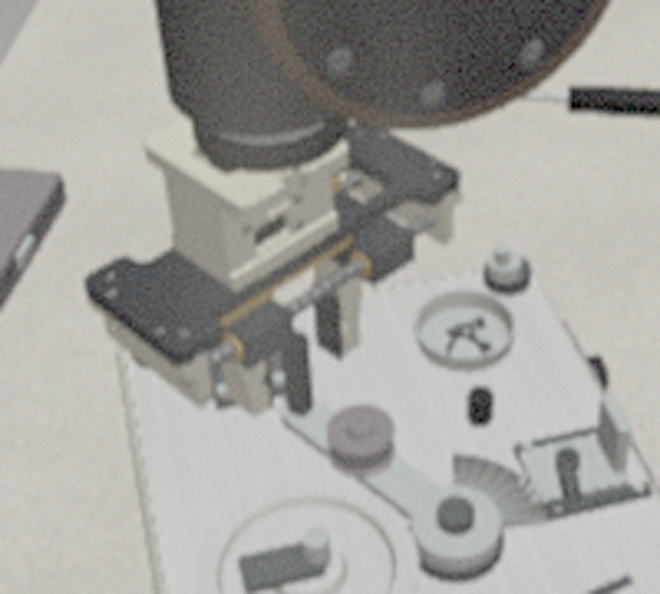

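```bash
python3 - <<'E'
from h import *
s=sensors.get_state();p=s["tcp_pos"]
im,K,T=cap("side")
for q,c in((p,(0,0,255)),(np.array([*p[:2],.128]),(0,255,0))):
    cv2.circle(im,tuple(np.int32(proj(K,T,q).round())),1,c,-1)
R=np.array([[np.cos(np.radians(49.2)),np.sin(np.radians(49.2))]])
for sg in(-.024,.024): cv2.circle(im,tuple(np.int32(proj(K,T,p+np.array([*(sg*R[0]),0])).round())),1,(255,0,0),-1)
crop(im,210,220,80,60,9,"sidec8.png")
E
```

```text
(no output)
```

View pics/sidec8.png

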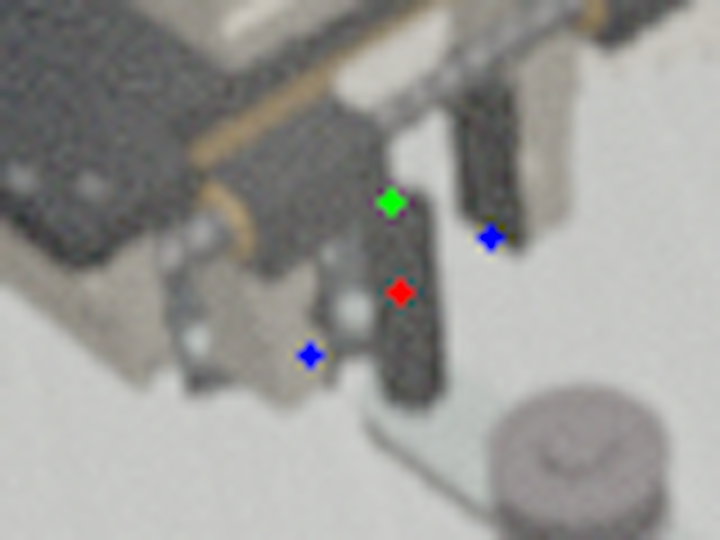

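```bash
python3 -m handwheel '[0,0,0,0,0,0, 0,0,0,0,0,0, 0,0,0,0,0,0, 0,0,0,0,0,0, 0,0,0,0,0,0, 0,0,0,0,0,0]' 255 30
```

```text
time_s: 8.1
tcp_pos: [0.6274, 0.0484, 0.1021]
eef_rot: [179.9, 0.3, -40.8]
contact_force: [-2.7, -3.4, 3.3]
gripper_width: 0.015
```

```bash
python3 - <<'E'
from h import *
s=sensors.get_state();p=s["tcp_pos"];print(p,s["eef_rot"],s["contact_force"],s["moment"])
for piv in ([.5352,.1265],):
    d=p[:2]-piv;print(np.linalg.norm(d),np.degrees(np.arctan2(d[1],d[0])))
    a0=np.arctan2(d[1],d[0])
    for q in np.arange(.08,.70,.08):
        w=np.array(piv)+.12*np.array([np.cos(a0-q),np.sin(a0-q)]);print(q.round(2),((w-p[:2])*100).round(2))
E
```

```text
[0.6274119  0.04838141 0.10213799] [179.89763299   0.32461682 -40.78949106] [-2.74100454 -3.43709666  3.30704616] [-1.42458104  1.21471764  0.04762546]
0.12085341882929672 -40.27006745720501
0.08 [-0.71 -0.65]
0.16 [-1.42 -1.3 ]
0.24 [-2.17 -1.9 ]
0.32 [-2.97 -2.43]
0.4 [-3.81 -2.9 ]
0.48 [-4.68 -3.3 ]
0.56 [-5.58 -3.62]
0.64 [-6.51 -3.88]
```

```bash
python3 -m handwheel '[-0.42,-0.4,0,0,0,-0.05, -0.87,-0.82,0,0,0,-0.1, -1.32,-1.22,0,0,0,-0.15, -1.8,-1.6,0,0,0,-0.2, -2.27,-1.97,0,0,0,-0.25, -2.77,-2.3,0,0,0,-0.3, -3.28,-2.61,0,0,0,-0.35, -3.81,-2.9,0,0,0,-0.4]'
```

```text
time_s: 8.9
tcp_pos: [0.5912, 0.0193, 0.1023]
eef_rot: [-179.9, 0.2, -63.8]
contact_force: [7.1, -2.2, -6.0]
gripper_width: 0.0151
```

```bash
cat > m.py <<'E'
from h import *
s=sensors.get_state();p=s["tcp_pos"];piv=np.array([.5352,.1265])
d=p[:2]-piv;a=np.arctan2(d[1],d[0]);f=s["contact_force"]
print(p.round(4),s["eef_rot"].round(1),f.round(1),"r",np.linalg.norm(d).round(4),"q",np.radians(-40.27)-a,"ftan",f[:2]@[-np.sin(a),np.cos(a)],"frad",f[:2]@[np.cos(a),np.sin(a)],s["gripper_width"],s["time_s"])
for q in (.5,.55,.6,.62,.64):
    w=piv+.12*np.array([np.cos(np.radians(-40.27)-q),np.sin(np.radians(-40.27)-q)]);print(q,((w-p[:2])*100).round(2))
E
python3 m.py
```

```text
[0.5912 0.0193 0.1023] [-179.9    0.2  -63.8] [ 7.1 -2.2 -6. ] r 0.1209 q 0.38628907309324245 ftan 5.322941587697176 frad 5.234456891633615 0.015102172008100101 8.9
0.5 [-1.29 -0.48]
0.55 [-1.85 -0.68]
0.6 [-2.42 -0.86]
0.62 [-2.66 -0.92]
0.64 [-2.89 -0.97]
```

```bash
python3 -m handwheel '[-0.55,-0.22,0,0,0,-0.05, -1.1,-0.42,0,0,0,-0.1, -1.63,-0.6,0,0,0,-0.15, -2.15,-0.78,0,0,0,-0.19, -2.62,-0.92,0,0,0,-0.23, -2.62,-0.92,0,0,0,-0.23, -2.62,-0.92,0,0,0,-0.23]'; python3 m.py; python3 - <<'E'
from h import *
im,K,T=cap("side");crop(im,165,140,200,180,3.3,"sidec9.png")
im,K,T=cap("top");crop(im,100,138,195,175,3.4,"topc9.png")
E
```

```text
time_s: 9.6
tcp_pos: [0.5668, 0.0098, 0.1023]
eef_rot: [-179.8, 0.2, -76.9]
contact_force: [8.6, -4.1, -6.7]
gripper_width: 0.0152
[0.5668 0.0098 0.1023] [-179.8    0.2  -76.9] [ 8.6 -4.1 -6.7] r 0.1209 q 0.6037942187055385 ftan 7.261339386790516 frad 6.20497031636283 0.015229486300060184 9.6
0.5 [1.16 0.48]
0.55 [0.59 0.27]
0.6 [0.02 0.1 ]
0.62 [-0.21  0.04]
0.64 [-0.45 -0.02]
```

View pics/sidec9.png

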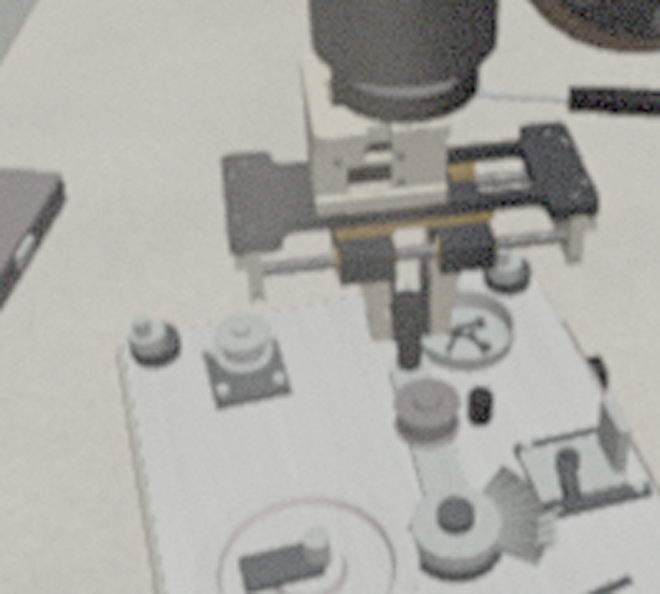

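View pics/topc9.png

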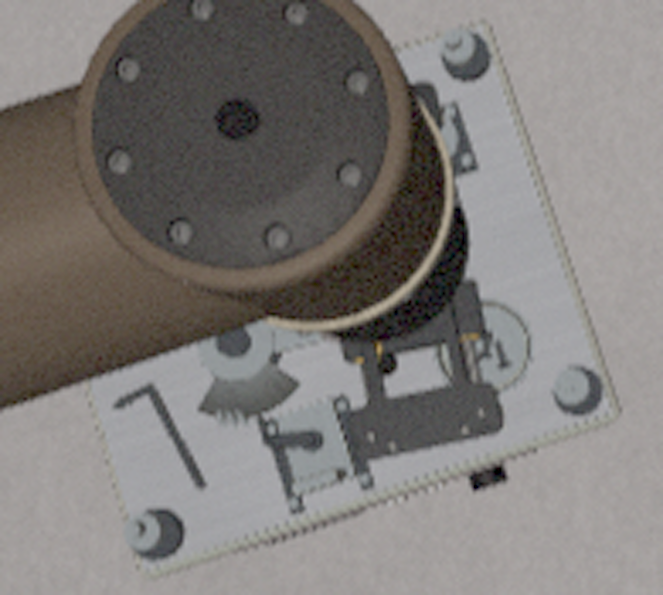

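```bash
python3 -m handwheel '[0,0,0,0,0,0, 0,0,0,0,0,0, 0,0,0,0,0,0, 0,0,0,0,0,0, 0,0,0,0,0,0, 0,0,0,0,0,0]'; python3 m.py; python3 - <<'E'
from h import *
im,K,T=cap("side");f=lambda x,y:np.array([x,y])/3.3+[165,140]-.35
def ang(r,p): d=ray(K,T,f(*r),.094)-ray(K,T,f(*p),.084);return np.arctan2(d[1],d[0]),np.linalg.norm(d[:2])
a0=ang((361,428),(456,512));a1=ang((427,393),(456,512));print(a0,a1,a0[0]-a1[0])
P=np.load("pose.npz");print("abs q",np.radians(-60)+P["th"]-a1[0])
E
```

```text
time_s: 10.3
tcp_pos: [0.5685, 0.0102, 0.1023]
eef_rot: [-179.6, 0.2, -76.9]
contact_force: [6.0, -0.4, -6.2]
gripper_width: 0.0151
[0.5685 0.0102 0.1023] [-179.6    0.2  -76.9] [ 6.  -0.4 -6.2] r 0.121 q 0.5890012050163551 ftan 5.675643511308472 frad 2.084216664321387 0.015137895040140075 10.3
0.5 [0.98 0.44]
0.55 [0.42 0.23]
0.6 [-0.15  0.06]
0.62 [-0.39 -0.  ]
0.64 [-0.62 -0.06]
(np.float64(-0.7175448625105865), np.float64(0.07060838480836687)) (np.float64(-1.3224839969328994), np.float64(0.07686774198267189)) 0.604939134422313
abs q 0.6188517190718248
```

```bash
python3 -m handwheel '[-0.3,-0.02,0,0,0,-0.01, -0.6,-0.05,0,0,0,-0.02, -0.6,-0.05,0,0,0,-0.02, -0.6,-0.05,0,0,0,-0.02, -0.6,-0.05,0,0,0,-0.02, -0.6,-0.05,0,0,0,-0.02]'; python3 m.py;python3 - <<'E'
from h import *
for i in range(3):
    im,K,T=cap("side")
print(sensors.get_state()["tcp_pos"],sensors.get_state()["contact_force"])
crop(im,165,140,200,180,3.3,"sidec10.png")
E
```

```text
time_s: 10.95
tcp_pos: [0.5646, 0.0093, 0.1023]
eef_rot: [-179.4, 0.1, -78.0]
contact_force: [9.7, -4.2, -7.7]
gripper_width: 0.0152
[0.5646 0.0093 0.1023] [-1.794e+02  1.000e-01 -7.800e+01] [ 9.7 -4.2 -7.7] r 0.1208 q 0.6225596347464044 ftan 8.364653483272663 frad 6.3743951958284635 0.015186756759464166 10.95
0.5 [1.38 0.52]
0.55 [0.82 0.32]
0.6 [0.24 0.15]
0.62 [0.01 0.09]
0.64 [-0.22  0.03]
[0.5645421  0.00928248 0.10228605] [ 9.50328295 -5.29855144 -7.54730721]
```

View pics/sidec10.png

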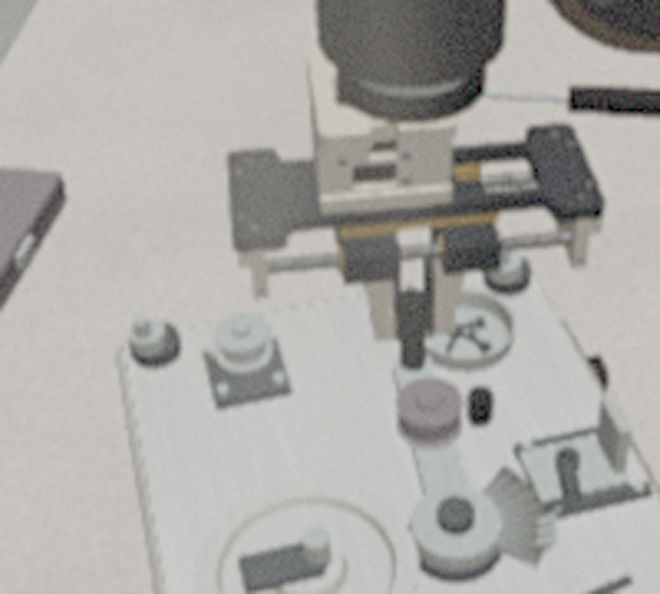

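```bash
python3 -c "
from plant import r
print(r.close_job())"
```

```text
the job is handed in; nothing more can be done
None
```

The pawl slider is fully in and I'm holding the tensioner arm past the third click, short of the rubber stop. I handed the job in at about 11 s of the 42 s allowed.

- **Slider:** I pushed the thumb tab in with the closed fingers until it hit a hard stop, with about 17 N on the tool at the end. It moved roughly 13 mm in the picture and stayed put when I backed off.
- **Arm:** I gripped the handle at 30 N and swung it round its arc, turning the tool with it. It finished at about 0.62 rad by tool position, between the last click at about 0.49 and the stop at 0.78. The picture shows it clear of the stop.
- **Load:** I measured about 8.4 N along the arc at the handle, close to the roughly 8.6 N expected from the spring. So the load is on the gripper and not on the pawl.
- **Left alone:** The hex key and screw dish lay as before in the pictures. The screwdriver and jar were never approached, but I did not check them closely at the end.

- **Sag:** During one holding call the arm eased back to 0.589 rad, because each call takes the measured pose as its new target. I pushed it forward again and it was steady in the last readings.
- **Angle check:** From the picture taken after that sag, the arm angle came out at 0.605–0.619 rad, against 0.589 rad by tool position. I did not repeat the picture check at the final pose.
- **Other readings:** About 6 N radial and 7.5 N vertical force remained on the handle. The two cameras disagreed by up to 4 mm. I did not see the pawl clicks directly; I inferred them from the angle and the slider position.

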